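# Seat and lock a taper adapter in a torque test head

### The job

Set up the torque tester: take the blue-sleeved adapter out of the rack and lower it, without dropping it, plug down into the test head's tapered receiver until its flange sits fully home on the rim. Then turn the orange clamp knob clockwise until it clicks past its detent and its arm lies over the adapter's flange, and let go. Leave the red and yellow adapters and the screwdriver where they are.

Things in the scene. Friction and masses are not known exactly. Their poses are not given: they have to be found in the camera images.
- blue_adapter: The one to fit. Loose 330 g steel adapter, upright in any one rack hole. From its origin (centre of the plug's tip) up its z axis: tapered plug 35 mm long (20 mm diameter at the tip, 32 at the shoulder), flange 52 mm diameter (35 to 41 mm), blue round sleeve 24 mm diameter (41 to 79 mm), 12.7 mm square drive (79 to 91 mm).
- red_adapter: Not to be moved. Loose 330 g steel adapter, upright in any one rack hole. From its origin (centre of the plug's tip) up its z axis: tapered plug 35 mm long (20 mm diameter at the tip, 32 at the shoulder), flange 52 mm diameter (35 to 41 mm), red round sleeve 24 mm diameter (41 to 79 mm), 12.7 mm square drive (79 to 91 mm).
- yellow_adapter: Not to be moved. Loose 330 g steel adapter, upright in any one rack hole. From its origin (centre of the plug's tip) up its z axis: tapered plug 35 mm long (20 mm diameter at the tip, 32 at the shoulder), flange 52 mm diameter (35 to 41 mm), yellow round sleeve 24 mm diameter (41 to 79 mm), 12.7 mm square drive (79 to 91 mm).
- rack: fixed grey block, 250 mm along its x, 85 along its y, 50 high; three holes of 37 mm diameter, 42 mm deep, on its centre line at x = -80, 0 and +80 mm. The adapters hang in them, flanges resting on the rack's top. Origin: centre of its underside.
- test_head: fixed dark base, 110 mm along its x, 240 along its y, 30 high, with two black rails along its long edges up to 46 mm. On it stand the aluminium receiver (a cone-shaped collar 40 mm tall, at y = +45 mm) and a grey post of 36 mm diameter, up to 74 mm, carrying the clamp (at y = -50 mm). Origin: centre of its underside.
- receiver_mouth (a point): centre of the receiver's mouth, level with its rim, 70 mm above the bench. The tapered bore is 35 mm diameter here and 22 mm at its lower end 40 mm down: about 1.5 mm clearance round the plug. With the adapter home its flange rests on the rim and its origin is 35 mm below this point.
- clamp_grip (a point): grip point on the knob's upright axis, 110 mm above the bench. The knob is an orange bar 46 mm long, 14 wide, 87 to 126 mm above the bench; the point's x axis runs along the bar and the clamp arm. The arm is 16 mm wide, reaches 78 mm from the axis, 78.5 to 86.5 mm above the bench, and passes 2.5 mm over a seated flange. The receiver's axis is 95 mm away.
- clamp (a joint): clamp angle, rad, growing clockwise seen from above: 0 at the start (arm swung away to the robot's side), 1.24 locked (arm points at the receiver; stop at 1.25). A sprung over-centre detent (about 0.15 N m) holds it at either end; past its hump at 0.62 it snaps on by itself.
- screwdriver: loose screwdriver, 200 mm, red handle 26 mm diameter, lying on the bench beyond the work. Not to be moved.
There are look-alikes about, which are no part of the job. Leave any purple look-alike of the blue_adapter alone.

How it is judged:
On the way, in this order (a step that is already met when the one before it is completed fails the run):
1. the blue adapter is fully home and upright in the receiver, with the clamp still swung away (horizontal distance between blue_adapter and receiver_mouth below 0.005 m and z of blue_adapter in the frame of receiver_mouth below -0.033 m and angle between blue_adapter's own z axis and vertical below 0.06 rad and value of joint clamp below 0.5 rad), for 0.2 s.
2. the clamp knob has clicked past its detent, with the adapter still home (horizontal distance between blue_adapter and receiver_mouth below 0.005 m and z of blue_adapter in the frame of receiver_mouth below -0.033 m and angle between blue_adapter's own z axis and vertical below 0.06 rad and value of joint clamp above 1.1 rad), for 0.2 s.
At the end, for the whole second after the job is handed in: The blue adapter stands at rest in the receiver: origin within 5 mm of the receiver's axis, at least 33 mm below its mouth, tilted less than 0.06 rad; the clamp is past 1.1 rad; the red and yellow adapters and the screwdriver are within 20 mm of where they started (all of step 2 and linear speed of blue_adapter below 0.02 m/s and distance of each of red_adapter, yellow_adapter, screwdriver from where it was at the start of the episode below 0.02 m); the robot touches nothing.
It fails at once if the blue adapter is dropped into the receiver (faster than 0.4 m/s at it) (horizontal distance between blue_adapter and receiver_mouth below 0.03 m and z of blue_adapter in the frame of receiver_mouth below 0.03 m and linear speed of blue_adapter above 0.4 m/s).
It fails at once if a red or yellow adapter or the screwdriver is moved by more than 20 mm (distance of any of red_adapter, yellow_adapter, screwdriver from where it was at the start of the episode above 0.02 m).
It also fails if it takes over 51 s, if anything falls off the work surface, if the arm or the gripper's body presses on something with over 40 N, if the wrist force passes 120 N, or if a joint passes its speed limit or range.

### The arm

A 7-joint arm with a two-finger parallel gripper is mounted at the origin on the work surface. World frame = base frame: x ahead of the robot, y to its left, z up, the work surface at z = 0. Lengths are in m, angles in rad, forces in N, time in s.
With the tool pointing down it reaches from about 0.4 to 0.925 m from the base axis. Payload 5.6 kg.
Tool frame: the origin (TCP) lies midway between the tips of the shut fingers; the grasp point (between the pads) lies 19 mm behind it; x points along the fingers, y is the direction in which the jaws open and shut, and the axes are right-handed (so a half turn about x gives the same grasp; the last joint's range is limited). The gripper opens to 85 mm and grips with 20 to 120 N. Pads are 22 mm wide; open, the fingers measure 114 mm over their backs; the gripper's body (76 mm by 85 mm) begins 54 mm behind the grasp point. The pads swing forward as they close: fully open they stand 13 mm farther back than shut.
Start: joints at [-1.362, 0.468, -0.012, 1.603, 0.006, 1.071, -0.056], TCP at [0.162, 0.629, 0.231] pointing down, gripper open.
Joint ranges: [-2.53, 2.53], [-0.31, 2.02], [-1.57, 1.55], [0.28, 2.44], [-1.29, 4.43], [0.15, 1.84], [-2.92, 2.92]. Speed limits (rad/s): [2.57, 2.57, 3.14, 3.14, 3.14, 3.14, 3.14].

### API

Orientations are given as a unit quaternion [w, x, y, z].
In Python, from rig import state, imaging, ticket gives the robot as it stands.
- The arm moves only by the shell command python3 -m creep 'ROWS' [FORCE]. ROWS is JSON, a list of rows, each a list of 5 numbers: the finger opening in mm, from 0 to 85.4, then the shift along the tool's x, y, z in mm, then the turn about the tool's x in rad. A call has 1 to 8 rows; each row is the pose to reach, as a shift and turn from the pose measured when the call began, along the tool's axes at that moment; what a row does not reach only later rows make up. A row lasts 1/12 s, in which the tool goes at most 41.7 mm and 7.16 degrees, less where a joint would pass 70% of its speed; a pose out of reach is approached as far as the arm can. A call with a gripper value outside its range is refused whole. The fingers move at their own pace and stop on an object; FORCE is the grip in N (left out, the last holds). Time passes only in rows, so rows that repeat a pose let the fingers close. It gives the time, the measured TCP pose, the force and the opening at its end, in the units of the state.
- state(): the state, without advancing time (a new reading comes with each control period).
- imaging.read_camera(name): name is "side" or "top" or "wrist"; returns a dict with "img" (420x560x3 uint8, red, green, blue), "z_map" (420x560 float32, m along the optical axis (not along the pixel's ray), 0 where there is no reading), "K" (3x3 intrinsics, pixels), "R" (3x3) and "t" (3): a world point X has camera coordinates R X + t; the wrist camera has in their place "mount" (4x4, takes a point from camera to tool coordinates, whose origin is the TCP and whose axes are the tool frame's). Camera axes: x right, y down, z forward; pixel columns grow to the right and rows downward; lengths in m; the calibration is good to about 2 mm. A picture is of the moment at which its call begins: read the wrist's pose just before it.
- ticket.sign_off(): hands the job in, once; it reports no verdict.
The state is a dict: "time_s": time; "joint_pos": joint angles; "joint_velocities": joint speeds; "joint_torque": joint torques, N m; "ee_pos": TCP position; "orientation": TCP orientation; "contact_force": force on the tool from outside, world axes, zero at the start; "torque": the same for the moment, N m; "finger_gap": finger opening in m.
Only numpy, scipy, OpenCV 4.12 (cv2) and the standard library are available. Lean on these libraries where they do the work, as an engineer would, in place of code of your own. Each camera call takes 0.05 s, during which the arm holds its last target. There are 200 camera calls.

## Working session

There is one attempt and no reset: what is moved stays moved. The work goes in short steps, Python scripts to look and compute and a shell command to move; the robot and the scene stay as the last step left them, time stands still between calls to the robot, and variables do not carry over. Pictures are saved under pics/ and viewed, about 8 in all and at most 12, crops included, and the job is handed in when it is done.

```bash
mkdir -p pics; cat > h.py <<'E'
import numpy as np,cv2
from rig import state,imaging,ticket
from scipy.spatial.transform import Rotation as Ro
def cam(n,save=None):
    s=state();c=imaging.read_camera(n)
    if n=="wrist":
        q=s["orientation"];T=np.eye(4);T[:3,:3]=Ro.from_quat([q[1],q[2],q[3],q[0]]).as_matrix();T[:3,3]=s["ee_pos"]
        W=T@np.array(c["mount"])
    else:
        W=np.eye(4);W[:3,:3]=np.array(c["R"]).T;W[:3,3]=-W[:3,:3]@np.array(c["t"])
    c["W"]=W
    if save: cv2.imwrite(save,c["img"][:,:,::-1])
    return c
def cloud(c):
    z=c["z_map"];v,u=np.indices(z.shape);K=np.array(c["K"])
    P=np.stack([(u-K[0,2])/K[0,0]*z,(v-K[1,2])/K[1,1]*z,z],-1)
    X=P@c["W"][:3,:3].T+c["W"][:3,3];X[z<=0]=np.nan
    return X
E
python3 - <<'E'
from h import *
s=state();print(s)
ims=[]
for n in("top","side","wrist"):
    c=cam(n);np.save(n+"_X.npy",cloud(c));np.save(n+"_I.npy",c["img"]);ims.append(c["img"]);print(n,c["K"][0][0],c["W"].round(3).tolist())
cv2.imwrite("pics/a.png",ims[0][:,:,::-1]);cv2.imwrite("pics/b.png",ims[1][:,:,::-1])
E
```

```text
{'time_s': 0.0, 'joint_pos': array([-1.36200728,  0.46840804, -0.01161464,  1.60359507,  0.00599519,
        1.07140381, -0.05631282]), 'joint_velocities': array([-1.97195071e-03, -1.08146178e-03,  2.73039689e-03,  4.17421682e-05,
       -7.43708615e-04,  4.86841051e-04, -1.12405290e-03]), 'joint_torque': array([ 4.92445542e-04, -5.32377899e+01,  2.14761909e-02, -2.51310754e+01,
        1.13449863e-02,  7.60456198e-03,  2.92543223e-05]), 'ee_pos': array([0.16186056, 0.62896075, 0.23033012]), 'orientation': array([ 0.70146854,  0.08818196,  0.70154593, -0.08943796]), 'contact_force': array([-0.265182  ,  0.19528533,  0.56494866]), 'torque': array([ 0.01498469, -0.03735282,  0.02782756]), 'finger_gap': 0.08525173903717186}
top 461.67501746551324 [[0.013, -0.997, 0.081, 0.52], [-1.0, -0.014, -0.014, 0.017], [0.015, -0.08, -0.997, 0.957], [0.0, 0.0, 0.0, 1.0]]
side 516.8147856788332 [[0.986, -0.136, 0.097, 0.469], [-0.166, -0.741, 0.65, -0.594], [-0.017, -0.657, -0.754, 0.853], [0.0, 0.0, 0.0, 1.0]]
wrist 327.9414504006959 [[0.25, 0.933, 0.258, 0.096], [0.968, -0.241, -0.069, 0.647], [-0.002, 0.267, -0.964, 0.371], [0.0, 0.0, 0.0, 1.0]]
```

View pics/a.png

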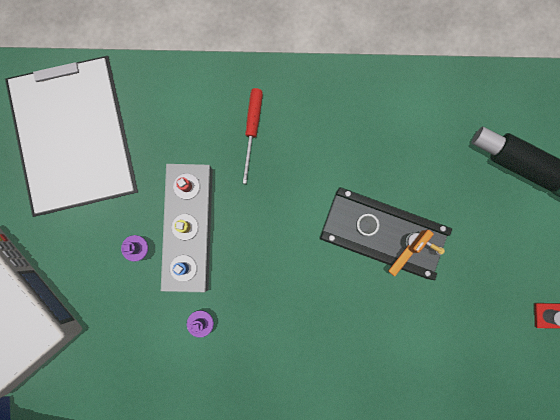

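View pics/b.png

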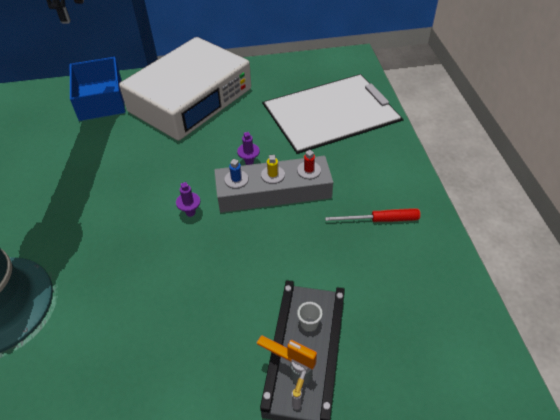

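Top: blue adapter at (182,268) in the rack, receiver ring at (368,225), and orange arm and knob around (395..432, 270..235). Side: blue (235,172), receiver (310,316), knob (302,353). Purple look-alikes stand near the rack.

```bash
python3 - <<'E'
from h import *
for n in("top","side"):
    X=np.load(n+"_X.npy");I=np.load(n+"_I.npy");H=cv2.cvtColor(I,cv2.COLOR_RGB2HSV);h,s,v=[H[...,i].astype(int) for i in range(3)]
    z=X[...,2];x=X[...,0];y=X[...,1];u=np.arange(560)[None]+0*z;w=np.arange(420)[:,None]+0*z
    rack=((u>155)&(u<215)&(w>160)&(w<300)) if n=="top" else ((u>205)&(u<340)&(w>145)&(w<215))
    head=((u>315)&(u<460)&(w>180)&(w<285)) if n=="top" else ((u>250)&(u<350)&(w>280)&(w<418))
    top=X[rack&(z>.045)&(z<.0535)];r=cv2.minAreaRect((top[:,:2]*1000).astype(np.float32));print(n,"rack",r,np.median(top[:,2]))
    b=X[rack&(h>95)&(h<125)&(s>120)&(z>.055)];print(" blue",len(b),np.median(b,0),b.min(0),b.max(0))
    # flange of blue: white-ish pts near blue at z .052-.06
    c0=np.median(b[:,:2],0)
    f=X[rack&(s<50)&(z>.0535)&(z<.064)&(np.hypot(x-c0[0],y-c0[1])<.04)];
    if len(f)>5:print(" flange",len(f),cv2.minEnclosingCircle((f[:,:2]*1000).astype(np.float32)),np.median(f[:,2]))
    rr=X[head&(z>.064)&(z<.076)&(s<60)&(v>100)]
    if len(rr)>5:print(" ring",len(rr),cv2.minEnclosingCircle((rr[:,:2]*1000).astype(np.float32)),np.median(rr,0))
    o=head&(h>5)&(h<20)&(s>150)
    for a,bb in((.074,.093),(.113,.14)):
        k=X[o&(z>a)&(z<bb)]
        if len(k)>5:print(" orange",a,len(k),cv2.minAreaRect((k[:,:2]*1000).astype(np.float32)),k[:,:2].min(0),k[:,:2].max(0),np.median(k,0))
    k=X[head&(z>.09)];print(" high",len(k),k.min(0),k.max(0))
    ye=X[head&(h>=18)&(h<32)&(s>120)]
    if len(ye):print(" yel",len(ye),np.median(ye,0),ye.min(0),ye.max(0))
    rl=X[head&(z>.04)&(z<.052)];print(" rails",cv2.minAreaRect((rl[:,:2]*1000).astype(np.float32)))
I=np.load("top_I.npy");J=np.load("side_I.npy")
a=cv2.resize(I[175:295,310:460],(600,480));b=cv2.resize(J[275:419,245:360],(383,480))
cv2.imwrite("pics/c.png",cv2.resize(np.hstack([a,b]),(800,390))[:,:,::-1])
E
```

```text
top rack ((568.6435546875, 196.9683074951172), (86.43444061279297, 250.042236328125), 89.51615905761719) 0.050269722839590525
 blue 58 [0.48730985 0.1899212  0.09265251] [0.47822369 0.18570032 0.05705972] [0.49866122 0.20520901 0.10398418]
 flange 389 ((486.1269836425781, 190.33741760253906), 37.14678192138672) 0.05641459568475515
 ring 164 ((572.0516357421875, -191.60313415527344), 53.65928649902344) [ 0.57655832 -0.16386666  0.06998757]
 orange 0.074 243 ((508.3833923339844, -219.26458740234375), (16.5374698638916, 61.89540481567383), 51.658138275146484) [ 0.48096243 -0.24068725] [ 0.53763305 -0.19489454] [ 0.50741027 -0.21800705  0.08675834]
 orange 0.113 193 ((545.126220703125, -248.00611877441406), (14.862471580505371, 45.7285270690918), 53.365234375) [ 0.52447148 -0.26526112] [ 0.56453827 -0.22983029] [ 0.54793224 -0.24812255  0.12644241]
 high 316 [ 0.48674922 -0.26526112  0.09001375] [ 0.56595767 -0.20492099  0.13058677]
 yel 193 [ 0.52438754 -0.23190075  0.08643127] [ 0.48662202 -0.30089696  0.07951239] [ 0.55888079 -0.19795998  0.1299972 ]
 rails ((562.2650146484375, -200.7
[... 560 characters left out ...]
.39251708984375), (17.099075317382812, 99.490478515625), 50.72706985473633) [ 0.47945312 -0.26769347] [ 0.55922791 -0.19787701] [ 0.50828836 -0.22157555  0.08669976]
 orange 0.113 271 ((543.7177734375, -250.32492065429688), (13.584278106689453, 45.712799072265625), 51.427528381347656) [ 0.5230226  -0.26802134] [ 0.56426988 -0.23334963] [ 0.54576192 -0.25417958  0.12569788]
 high 541 [ 0.4929968  -0.26810455  0.09001184] [ 0.56471999 -0.21712085  0.13023206]
 yel 505 [ 0.52042187 -0.23423095  0.0869745 ] [ 4.79453119e-01 -3.02157121e-01 -2.93627106e-04] [ 0.56063079 -0.15873658  0.12954003]
 rails ((560.6901245117188, -201.76856994628906), (241.48828125, 110.3524169921875), 70.50856018066406)
```

View pics/c.png

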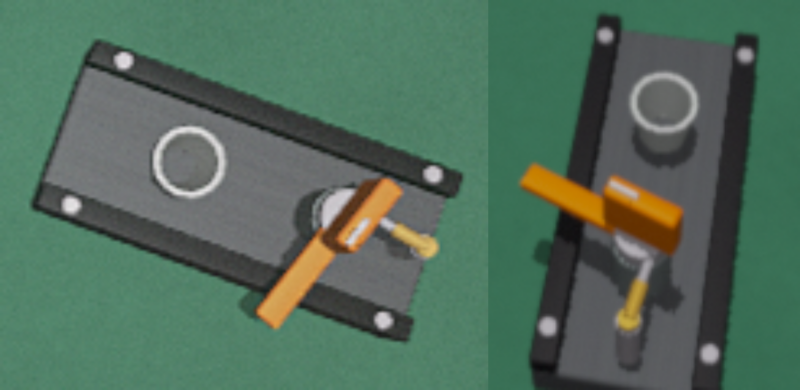

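Measured from the two cameras:

| Item | Position |
|---|---|
| Blue adapter | ≈ (0.487, 0.195) |
| Receiver | ≈ (0.576, -0.160) |
| Knob | ≈ (0.5445, -0.249), bar at 141° |
| Receiver bearing from knob | 70.4° |

Now I'll move above the blue adapter.

```bash
cat >> h.py <<'E'
def go(p,yaw=None):
    s=state();q=s["orientation"];R=Ro.from_quat([q[1],q[2],q[3],q[0]]).as_matrix()
    d=R.T@(np.array(p)-s["ee_pos"])*1000
    y=np.degrees(np.arctan2(R[1,1],R[0,1]))
    print("t",round(s["time_s"],2),"tcp",(s["ee_pos"]*1000).round(1),"yawY",y.round(2),"tilt",R[2].round(4),"shift",d.round(1),"turn",None if yaw is None else np.radians((y-yaw)).round(3),"F",s["contact_force"].round(1),"gap",round(s["finger_gap"],4))
E
python3 -c "
from h import *;go([.487,.195,.23],90)"
python3 -m creep '[[60,0,-338,422,0],[60,0,-338,422,0],[60,0,-338,422,0],[60,0,-338,422,0],[60,0,-338,422,0],[60,0,-338,422,0],[60,0,-338,422,0],[60,0,-338,422,0]]' 50
python3 -c "
from h import *;go([.487,.195,.23],90)"
```

```text
t 0.15 tcp [161.9 629.1 230.5] yawY 75.57 tilt [-1.0e+00 -1.4e-03  1.0e-04] shift [   1.1 -339.3  423. ] turn -0.252 F [ 0.7  0.8 -0.2] gap 0.0854
time_s: 0.82
ee_pos: [0.3626, 0.3608, 0.2311]
orientation: [0.701, 0.088, 0.702, -0.089]
contact_force: [1.3, 0.2, 0.8]
finger_gap: 0.0601
t 0.82 tcp [362.6 360.8 231.1] yawY 75.58 tilt [-1.     -0.0013  0.    ] shift [   1.3 -129.6  161.8] turn -0.252 F [1.3 0.2 0.8] gap 0.0601
```

```bash
python3 -m creep '[[60,1,-130,162,0],[60,1,-130,162,0],[60,1,-130,162,0],[60,1,-130,162,0],[60,1,-130,162,0],[60,1,-130,162,0],[60,1,-130,162,0],[60,1,-130,162,0]]' 50
python3 - <<'E'
from h import *
go([.487,.195,.23],75.6)
c=cam("wrist","pics/d.png");X=cloud(c);I=c["img"];H=cv2.cvtColor(I,cv2.COLOR_RGB2HSV);h,s,v=[H[...,i].astype(int) for i in range(3)]
z=X[...,2];x=X[...,0];y=X[...,1]
b=X[(h>95)&(h<125)&(s>120)&(z>.056)&(z<.11)];print("blue",len(b),np.median(b,0),b.min(0),b.max(0))
c0=np.median(b[:,:2],0)
f=X[(z>.0535)&(z<.0585)&(np.hypot(x-.487,y-.195)<.035)];print("flange",len(f),cv2.minAreaRect((f[:,:2]*1000).astype(np.float32)),np.median(f[:,2]),f.min(0),f.max(0))
f=X[(z>.1)&(z<.112)&(np.hypot(x-.487,y-.195)<.035)];print("top",len(f),np.median(f,0),f.min(0),f.max(0))
E
```

```text
time_s: 1.48
ee_pos: [0.4867, 0.1949, 0.23]
orientation: [0.701, 0.088, 0.702, -0.089]
contact_force: [-0.0, -0.1, 0.1]
finger_gap: 0.0602
t 1.48 tcp [486.7 194.9 230. ] yawY 75.56 tilt [-1.0e+00 -1.3e-03 -8.0e-04] shift [0.  0.2 0.3] turn -0.001 F [-0.  -0.1  0.1] gap 0.0602
blue 1096 [0.42075046 0.42938092 0.06585547] [0.38208065 0.18653422 0.05600513] [0.49866863 0.46530882 0.10363313]
flange 1189 ((487.22479248046875, 198.21505737304688), (50.52688980102539, 50.49815368652344), 76.63162994384766) 0.054413655865517996 [0.46182555 0.17267744 0.05350042] [0.51229181 0.22341862 0.05835924]
top 235 [0.48665087 0.19817905 0.1042806 ] [0.47880825 0.19015058 0.10012244] [0.49466364 0.20642374 0.10587127]
```

View pics/d.png

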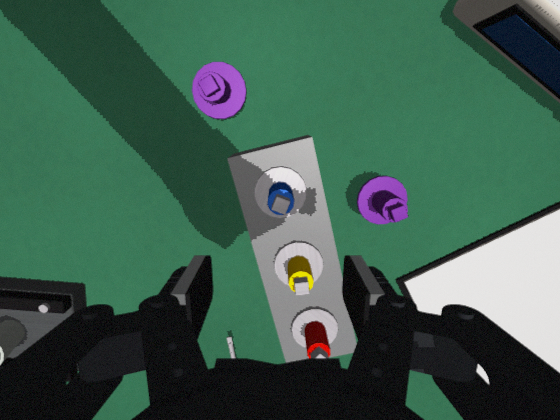

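Wrist view: blue sleeve at (282,200), centre (487,198) mm, flange top ≈ 55 mm, upright, and the jaws have room either side. Descend and grip.

```bash
python3 -m creep '[[60,40,3,-0.5,0],[60,80,3,-0.5,0],[60,110,3,-0.5,0],[60,135,3,-0.5,0],[60,155,3,-0.5,0],[60,167,3,-0.5,0],[60,167,3,-0.5,0],[60,167,3,-0.5,0]]' 60
python3 -m creep '[[0,0,0,0,0],[0,0,0,0,0],[0,0,0,0,0],[0,0,0,0,0],[0,0,0,0,0],[0,0,0,0,0],[0,0,0,0,0],[0,0,0,0,0]]' 60
python3 -c "
from h import *;go([.576,-.160,.20])"
```

```text
time_s: 2.2
ee_pos: [0.4859, 0.1996, 0.0631]
orientation: [0.701, 0.087, 0.702, -0.088]
contact_force: [0.2, 0.8, 0.0]
finger_gap: 0.0597
time_s: 2.87
ee_pos: [0.4866, 0.1997, 0.0646]
orientation: [0.702, 0.088, 0.702, -0.088]
contact_force: [-1.0, -0.8, 5.7]
finger_gap: 0.0224
t 2.87 tcp [486.6 199.7  64.6] yawY 75.77 tilt [-1.e+00  0.e+00 -3.e-04] shift [-135.5 -326.7  175.1] turn None F [-1.  -0.8  5.7] gap 0.0224
```

```bash
python3 -m creep '[[0,-10,0,0,0],[0,-30,0,0,0],[0,-60,0,0,0],[0,-95,0,0,0],[0,-130,0,0,0],[0,-150,0,0,0],[0,-150,0,0,0],[0,-150,0,0,0]]' 80
python3 - <<'E'
from h import *
go([.576,-.160,.215])
c=cam("side","pics/e.png")
E
```

```text
time_s: 3.53
ee_pos: [0.4868, 0.1999, 0.2159]
orientation: [0.702, 0.088, 0.701, -0.087]
contact_force: [-0.2, -0.6, -3.7]
finger_gap: 0.022
t 3.53 tcp [486.8 199.9 215.9] yawY 75.76 tilt [-1.      0.0022  0.0015] shift [   0.5 -326.9  175. ] turn None F [-0.2 -0.6 -3.7] gap 0.022
```

View pics/e.png

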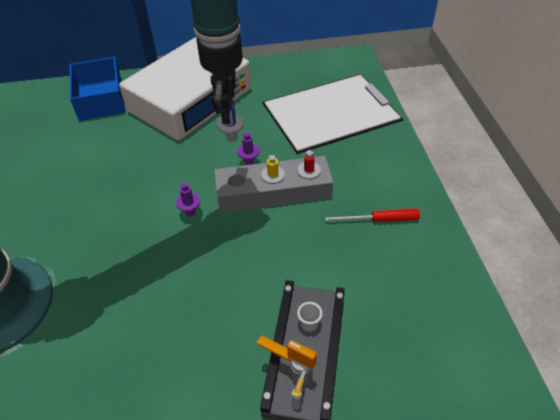

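The adapter hangs from the gripper at about (230,122), and red and yellow are undisturbed. Move over the receiver.

```bash
python3 -m creep '[[0,0,-15,8,0],[0,0,-40,21,0],[0,0,-75,40,0],[0,0,-110,59,0],[0,0,-145,78,0],[0,0,-180,96,0],[0,0,-215,115,0],[0,0,-245,131,0]]' 80
python3 -m creep '[[0,0,-30,16,0],[0,0,-55,29,0],[0,0,-72,38,0],[0,0,-82,44,0],[0,0,-82,44,0],[0,0,-82,44,0],[0,0,-82,44,0]]' 80
python3 - <<'E'
from h import *
from scipy.optimize import least_squares
go([.576,-.160,.215])
def circ(P,r):
    return least_squares(lambda p:np.hypot(P[:,0]-p[0],P[:,1]-p[1])-p[2],[*P[:,:2].mean(0),r],loss="soft_l1",f_scale=.001).x
for n in("top","side","wrist"):
    c=cam(n,"pics/f_%s.png"%n);X=cloud(c)
    z=X[...,2];x=X[...,0];y=X[...,1];d=np.hypot(x-.576,y+.160)
    m=(z>.0675)&(z<.0725)&(d<.035)
    if m.sum()>10:
        k=cv2.dilate(m.astype(np.uint8),np.ones((3,3)));P=X[m];print(n,"rim",m.sum(),circ(P,.019),np.median(P[:,2]))
    m=(z>.13)&(z<.215)&(d<.035)
    print(n,"held",m.sum(),X[m].min(0) if m.any() else "",X[m].max(0) if m.any() else "")
E
```

```text
time_s: 4.25
ee_pos: [0.5513, -0.0732, 0.212]
orientation: [0.7, 0.088, 0.703, -0.089]
contact_force: [1.0, -0.1, -3.3]
finger_gap: 0.0224
time_s: 4.83
ee_pos: [0.5731, -0.1613, 0.211]
orientation: [0.699, 0.087, 0.704, -0.087]
contact_force: [1.2, 0.1, -2.5]
finger_gap: 0.0219
t 4.83 tcp [ 573.1 -161.3  211. ] yawY 75.8 tilt [-1.    -0.001 -0.007] shift [-4.1  2.   2.5] turn None F [ 1.2  0.1 -2.5] gap 0.0219
top rim 54 [ 0.577097   -0.15875121  0.0193735 ] 0.07034493282797877
top held 170 [ 0.54956053 -0.16999969  0.19775703] [ 0.57387214 -0.13600899  0.21218521]
side rim 155 [ 0.57563514 -0.16042603  0.01927559] 0.07011907667845352
side held 493 [ 0.54892399 -0.18891614  0.16167468] [ 0.59928104 -0.14031262  0.21464769]
wrist rim 307 [ 0.57586637 -0.15803955  0.01926828] 0.06828931730616089
wrist held 3356 [ 0.54883177 -0.1851344   0.1955828 ] [ 0.57928059 -0.13532247  0.21497605]
```

View pics/f_wrist.png

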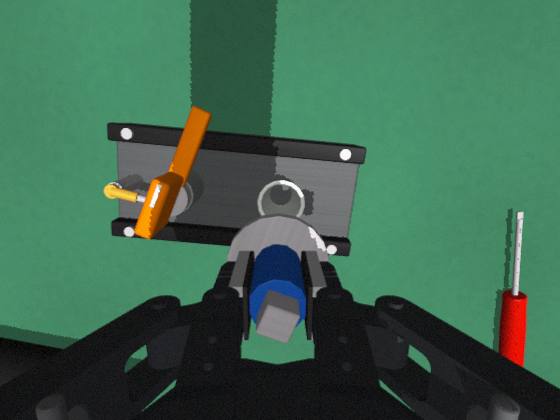

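View pics/f_side.png

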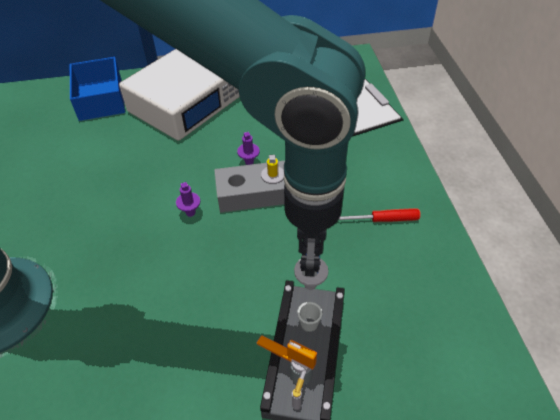

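Wrist view: the adapter is held upright, with the receiver rim ring at (281,203). Side view: flange at (312,270) above the ring at (310,316). The measurements agree on a shift of about (+2, +2.5) mm. Lower to just above the rim.

```bash
python3 -m creep '[[0,10,3,1.5,0],[0,25,3,1.5,0],[0,40,3,1.5,0],[0,55,3,1.5,0],[0,68,3,1.5,0],[0,76,3,1.5,0],[0,76,3,1.5,0],[0,76,3,1.5,0]]' 80
python3 - <<'E'
from h import *
go([.5751,-.1588,.0846])
c=cam("side","pics/g.png");X=cloud(c);z=X[...,2];x=X[...,0];y=X[...,1];d=np.hypot(x-.576,y+.160)
m=(z>.118)&(z<.128)&(d<.035);print("flange",m.sum(),X[m].min(0),X[m].max(0))
m=(z>.0675)&(z<.0725)&(d<.03);print("rim",m.sum(),X[m].min(0),X[m].max(0))
m=(z>.08)&(z<.112)&(d<.03);print("plug",m.sum(),X[m].min(0),X[m].max(0))
I=c["img"][230:360,240:380];cv2.imwrite("pics/g.png",cv2.resize(I,None,fx=4,fy=4)[:,:,::-1])
E
```

```text
time_s: 5.65
ee_pos: [0.5754, -0.1589, 0.1355]
orientation: [0.7, 0.087, 0.704, -0.087]
contact_force: [0.8, -0.7, -3.7]
finger_gap: 0.0222
t 5.65 tcp [ 575.4 -158.9  135.5] yawY 75.83 tilt [-1.     -0.0014 -0.0058] shift [50.9  0.1  0. ] turn None F [ 0.8 -0.7 -3.7] gap 0.0222
flange 302 [ 0.55101882 -0.18631058  0.11992121] [ 0.60194274 -0.1368542   0.12799332]
rim 92 [ 0.55517259 -0.18136793  0.06771473] [ 0.59668674 -0.14513795  0.07233518]
plug 20 [ 0.56680613 -0.17095994  0.084226  ] [ 0.58097373 -0.16362567  0.09623197]
```

View pics/g.png

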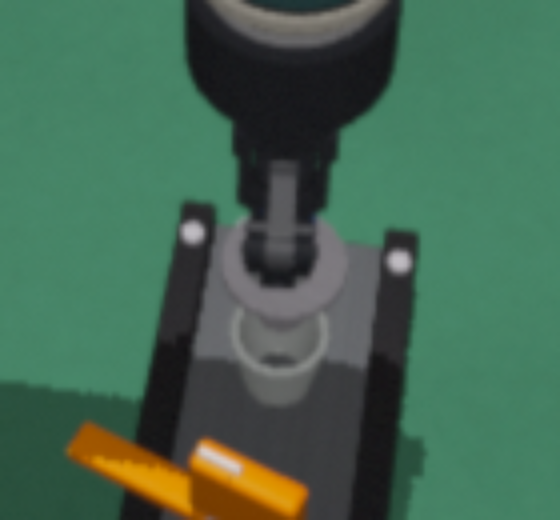

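The plug is centred over the ring, and flange and rim centres agree to within about 1 mm. Lower gently.

```bash
python3 -m creep '[[0,6,0,0,0],[0,12,0,0,0],[0,18,0,0,0],[0,24,0,0,0],[0,30,0,0,0],[0,36,0,0,0],[0,41,0,0,0],[0,41,0,0,0]]' 80
python3 -c "
from h import *;go([.5751,-.1588,.0846])"
```

```text
time_s: 6.37
ee_pos: [0.5748, -0.159, 0.0938]
orientation: [0.699, 0.087, 0.704, -0.087]
contact_force: [-0.5, 0.2, -2.9]
finger_gap: 0.0218
t 6.37 tcp [ 574.8 -159.    93.8] yawY 75.82 tilt [-1.     -0.0015 -0.0066] shift [9.2 0.2 0.3] turn None F [-0.5  0.2 -2.9] gap 0.0218
```

No contact so far. Now the last 9 mm.

```bash
python3 -m creep '[[0,2,0,0.3,0],[0,4,0,0.3,0],[0,6,0,0.3,0],[0,8,0,0.3,0],[0,9,0,0.3,0],[0,9.5,0,0.3,0],[0,9.5,0,0.3,0]]' 80
python3 -c "
from h import *;go([.5751,-.1588,.0846])"
```

```text
time_s: 6.95
ee_pos: [0.575, -0.159, 0.0848]
orientation: [0.699, 0.087, 0.704, -0.087]
contact_force: [-2.6, 0.3, 2.1]
finger_gap: 0.0218
t 6.95 tcp [ 575.  -159.    84.8] yawY 75.82 tilt [-1.     -0.0012 -0.0066] shift [0.2 0.2 0. ] turn None F [-2.6  0.3  2.1] gap 0.0218
```

```bash
python3 -m creep '[[0,1,0,0,0],[0,1.5,0,0,0],[0,1.5,0,0,0]]' 80
python3 -m creep '[[28,0,0,0,0],[34,0,0,0,0],[44,0,0,0,0],[44,0,0,0,0],[44,0,0,0,0],[44,0,0,0,0]]'
python3 -m creep '[[44,-10,0,0,0],[44,-30,0,0,0],[44,-60,0,0,0],[44,-95,0,0,0],[44,-125,0,0,0],[44,-125,0,0,0],[44,-125,0,0,0]]'
python3 - <<'E'
from h import *
go([.5445,-.249,.2],51)
for n in("top","side","wrist"):
    c=cam(n,"pics/h_%s.png"%n);X=cloud(c);I=c["img"];H=cv2.cvtColor(I,cv2.COLOR_RGB2HSV);h,s,v=[H[...,i].astype(int) for i in range(3)]
    z=X[...,2];x=X[...,0];y=X[...,1];d=np.hypot(x-.576,y+.160)
    m=(z>.073)&(z<.079)&(d<.035);print(n,"flange",m.sum(),np.median(X[m],0),X[m].min(0),X[m].max(0))
    m=(z>.122)&(z<.13)&(d<.02);print(n,"top",m.sum(),np.median(X[m],0) if m.any() else "")
    m=(z>.121)&(z<.131)&(np.hypot(x-.5445,y+.249)<.035)&(h>4)&(h<20)&(s>100)
    if m.sum()>20:print(n,"knob",cv2.minAreaRect((X[m][:,:2]*1000).astype(np.float32)),np.median(X[m][:,2]))
E
```

```text
time_s: 7.2
ee_pos: [0.575, -0.159, 0.0847]
orientation: [0.699, 0.087, 0.704, -0.087]
contact_force: [-5.9, 1.5, 9.9]
finger_gap: 0.0218
time_s: 7.7
ee_pos: [0.5751, -0.159, 0.0846]
orientation: [0.699, 0.087, 0.704, -0.087]
contact_force: [0.7, 0.1, -0.3]
finger_gap: 0.0442
time_s: 8.28
ee_pos: [0.5771, -0.1595, 0.2123]
orientation: [0.701, 0.087, 0.702, -0.087]
contact_force: [0.1, -0.4, -0.6]
finger_gap: 0.0442
t 8.28 tcp [ 577.1 -159.5  212.3] yawY 75.82 tilt [-1.0e+00  1.0e-04 -1.7e-03] shift [ 12.3 -94.8  -9.7] turn 0.433 F [ 0.1 -0.4 -0.6] gap 0.0442
top flange 263 [ 0.56722494 -0.15094234  0.07657968] [ 0.5520943  -0.18442808  0.07307708] [ 0.59217231 -0.13362958  0.07898922]
top top 36 [ 0.57571102 -0.15808087  0.1263082 ]
side flange 407 [ 0.57158027 -0.16847586  0.07639   ] [ 0.55001619 -0.18699759  0.07300829] [ 0.60098261 -0.13555947  0.07899565]
side top 61 [ 0.57588075 -0.16087151  0.12628505]
side knob ((543.6655883789062, -249.8583526611328), (13.988876342773438, 45.99996566772461), 52.326820373535156) 0.1263575302627986
wrist flange 1652 [ 0.56906017 -0.1553272   0.07427566] [ 0.55077287 -0.18383947  0.07301039] [ 0.60170021 -0.13304077  0.07890203]
wrist top 308 [ 0.57583825 -0.15845438  0.12416969]
wrist knob ((543.9140625, -247.21148681640625), (14.38290023803711, 45.651222229003906), 51.20538330078125) 0.12438528479035231
```

View pics/h_wrist.png

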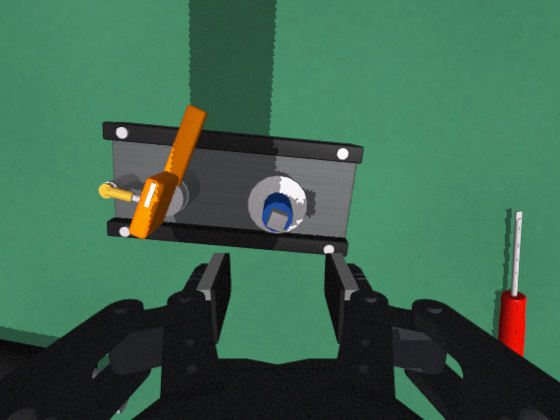

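The adapter is home: flange top ≈ 76 mm, drive top ≈ 126 mm, within 2 mm of the mouth axis. Wrist view: it sits at (278,210), and the yellow lever beside the post, at (105,190), is close to where a finger will go. I'll check its height while moving over the knob.

```bash
python3 -m creep '[[44,0,-25,-3,0.1],[44,0,-50,-6,0.2],[44,0,-75,-8,0.3],[44,0,-94,-10,0.4],[44,0,-94,-10,0.424],[44,0,-94,-10,0.424],[44,0,-94,-10,0.424]]'
python3 - <<'E'
from h import *
go([.5441,-.2485,.094],51.5)
X=np.load("side_X.npy");Y=np.load("top_X.npy")
for A in (X,Y):
    d=A[...,:2]-np.array([.5441,-.2485]);a=np.degrees(np.arctan2(d[...,1],d[...,0]));r=np.hypot(d[...,0],d[...,1])
    for lo in range(8,72,6):
        m=(r>lo/1000)&(r<(lo+6)/1000)&(a<-95)&(a>-155)&(A[...,2]>.035)
        if m.any():print(lo,m.sum(),A[...,2][m].max().round(4),"ang",np.median(a[m]).round(0),end="; ")
    print()
E
```

```text
time_s: 9.02
ee_pos: [0.5422, -0.2462, 0.2075]
orientation: [0.664, 0.232, 0.672, -0.232]
contact_force: [-0.2, 0.1, -0.1]
finger_gap: 0.0438
t 9.02 tcp [ 542.2 -246.2  207.5] yawY 51.67 tilt [-0.9999 -0.0045 -0.0099] shift [ 1.135e+02 -1.000e-01  4.000e+00] turn 0.003 F [-0.2  0.1 -0.1] gap 0.0438
8 48 0.1266 ang -120.0; 14 126 0.0906 ang -128.0; 20 8 0.0848 ang -102.0; 26 16 0.0864 ang -102.0; 32 26 0.0878 ang -104.0; 38 20 0.0858 ang -106.0; 44 29 0.0881 ang -109.0; 50 78 0.0859 ang -108.0; 56 77 0.0852 ang -110.0; 62 29 0.0525 ang -149.0; 68 44 0.0532 ang -149.0; 
14 2 0.0839 ang -99.0; 20 7 0.0864 ang -99.0; 26 13 0.085 ang -104.0; 32 15 0.0866 ang -105.0; 38 35 0.0861 ang -109.0; 44 38 0.0879 ang -113.0; 50 16 0.0845 ang -110.0; 56 9 0.0478 ang -152.0; 62 18 0.0535 ang -150.0; 68 21 0.0537 ang -148.0;
```

The lever's top is at 88 mm, so I'll grip with the TCP at 97 mm, which clears both the lever and the arm.

```bash
python3 -m creep '[[44,30,0,4,0],[44,60,0,4,0],[44,85,0,4,0],[44,102,0,4,0],[44,110,0,4,0],[44,110,0,4,0],[44,110,0,4,0]]'
python3 -c "
from h import *;go([.5441,-.2485,.097],51.5)"
python3 -m creep '[[0,0,0,0,0],[0,0,0,0,0],[0,0,0,0,0],[0,0,0,0,0],[0,0,0,0,0],[0,0,0,0,0]]' 40
python3 -c "
from h import *;go([.5441,-.2485,.097],51.5)"
```

```text
time_s: 9.6
ee_pos: [0.5447, -0.2478, 0.0976]
orientation: [0.664, 0.231, 0.672, -0.232]
contact_force: [-0.2, -0.3, 0.3]
finger_gap: 0.0437
t 9.6 tcp [ 544.7 -247.8   97.6] yawY 51.76 tilt [-0.9999 -0.0043 -0.0101] shift [ 0.6 -0.9 -0.1] turn 0.005 F [-0.2 -0.3  0.3] gap 0.0437
time_s: 10.1
ee_pos: [0.5453, -0.2486, 0.0992]
orientation: [0.665, 0.232, 0.671, -0.232]
contact_force: [-1.7, -0.8, 6.0]
finger_gap: 0.0133
t 10.1 tcp [ 545.3 -248.6   99.2] yawY 51.72 tilt [-1.     -0.0035 -0.0079] shift [ 2.2 -0.7 -1. ] turn 0.004 F [-1.7 -0.8  6. ] gap 0.0133
```

```bash
python3 -m creep '[[0,0,0,0,0.08],[0,0,0,0,0.17],[0,0,0,0,0.26],[0,0,0,0,0.35],[0,0,0,0,0.44],[0,0,0,0,0.53],[0,0,0,0,0.62],[0,0,0,0,0.7]]'
python3 -c "
from h import *;go([.5447,-.2486,.097],-19.4);print(state()['torque'])"
```

```text
time_s: 10.77
ee_pos: [0.5453, -0.2486, 0.0993]
orientation: [0.544, 0.447, 0.55, -0.449]
contact_force: [-1.2, -0.5, -2.7]
finger_gap: 0.0133
t 10.77 tcp [ 545.3 -248.6   99.3] yawY 11.35 tilt [-1.     -0.0074 -0.0036] shift [ 2.3 -0.5 -0.1] turn 0.537 F [-1.2 -0.5 -2.7] gap 0.0133
[ 0.02131984 -0.21740734  0.0281051 ]
```

```bash
python3 -m creep '[[0,0,0,0,0.09],[0,0,0,0,0.18],[0,0,0,0,0.27],[0,0,0,0,0.36],[0,0,0,0,0.45],[0,0,0,0,0.52],[0,0,0,0,0.53],[0,0,0,0,0.53]]'
python3 -c "
from h import *;go([.5447,-.2486,.097],-19.4);print(state()['torque'])"
```

```text
time_s: 11.43
ee_pos: [0.5452, -0.2487, 0.0993]
orientation: [-0.409, -0.574, -0.413, 0.577]
contact_force: [-0.3, -1.0, -2.8]
finger_gap: 0.0136
t 11.43 tcp [ 545.2 -248.7   99.3] yawY -18.96 tilt [-1.0e+00 -7.9e-03  8.0e-04] shift [ 2.3 -0.5  0.1] turn 0.008 F [-0.3 -1.  -2.8] gap 0.0136
[-0.16397286 -0.37929487 -0.06303642]
```

```bash
python3 -m creep '[[25,0,0,0,0],[40,0,0,0,0],[40,0,0,0,0],[40,0,0,0,0],[40,0,0,0,0]]'
python3 -m creep '[[40,-15,0,0,0],[40,-45,0,0,0],[40,-80,0,0,0],[40,-115,0,0,0],[40,-150,0,0,0],[40,-150,0,0,0],[40,-150,0,0,0],[40,-150,0,0,0]]'
python3 - <<'E'
from h import *
go([.5447,-.2486,.25])
for n in("top","side"):
    c=cam(n,"pics/z_%s.png"%n);X=cloud(c);I=c["img"];H=cv2.cvtColor(I,cv2.COLOR_RGB2HSV);h,s,v=[H[...,i].astype(int) for i in range(3)]
    z=X[...,2];x=X[...,0];y=X[...,1];d=np.hypot(x-.576,y+.160)
    m=(z>.122)&(z<.13)&(d<.02)&(s<80);print(n,"adapter top",m.sum(),np.median(X[m],0) if m.any() else "")
    m=(z>.08)&(z<.131)&(np.hypot(x-.5447,y+.2486)<.09)&(h>4)&(h<20)&(s>150)
    if m.sum()>20:print(n,"clamp",m.sum(),cv2.minAreaRect((X[m][:,:2]*1000).astype(np.float32)))
    X0=np.load(n+"_X.npy");I0=np.load(n+"_I.npy")
    for nm,lo,hi,(a,b) in(("red",0,6,(.645,.197)),("yellow",22,32,(.568,.197))):
        for Q,J in((X0,I0),(X,I)):
            h2=cv2.cvtColor(J,cv2.COLOR_RGB2HSV);k=(h2[...,0]>=lo)&(h2[...,0]<=hi)&(h2[...,1]>150)&(np.hypot(Q[...,0]-a,Q[...,1]-b)<.04)&(Q[...,2]>.055)
            print(n,nm,k.sum(),np.median(Q[k],0).round(4) if k.any() else "")
E
```

```text
time_s: 11.85
ee_pos: [0.5454, -0.2486, 0.0994]
orientation: [-0.409, -0.574, -0.413, 0.577]
contact_force: [-0.5, 0.8, -0.9]
finger_gap: 0.04
time_s: 12.52
ee_pos: [0.5463, -0.2485, 0.2498]
orientation: [-0.409, -0.574, -0.413, 0.577]
contact_force: [-0.4, -0.4, -0.4]
finger_gap: 0.0398
t 12.52 tcp [ 546.3 -248.5  249.8] yawY -18.91 tilt [-1.0e+00 -7.4e-03 -2.0e-04] shift [-0.2 -1.5  0.6] turn None F [-0.4 -0.4 -0.4] gap 0.0398
top adapter top 52 [ 0.57743986 -0.15836293  0.12606648]
top clamp 421 ((552.1488647460938, -229.31983947753906), (112.63540649414062, 16.285953521728516), 70.03943634033203)
top red 31 [0.6446 0.1894 0.0934]
top red 30 [0.6459 0.1915 0.094 ]
top yellow 2 [0.5761 0.194  0.0892]
top yellow 1 [0.5755 0.1871 0.086 ]
side adapter top 63 [ 0.57581186 -0.16110244  0.1263339 ]
side clamp 386 ((553.3734130859375, -224.61276245117188), (101.3132095336914, 16.030460357666016), 70.61648559570312)
side red 118 [0.6436 0.186  0.0823]
side red 0 
side yellow 142 [0.5644 0.1864 0.0822]
side yellow 0
```

View pics/z_side.png

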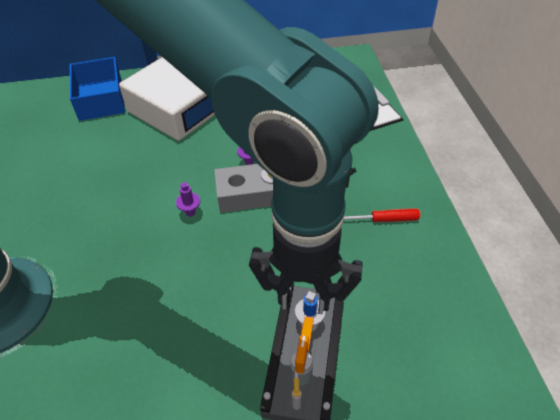

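Side view: the clamp arm (302–310, 320–370) points at the adapter and lies over its flange. The adapter stands upright at (311,303), and the gripper is clear above. The clamp bears 70.3° against 70.4° to the receiver, so it is locked. I'm handing in.

```bash
python3 -c "
from rig import ticket;print(ticket.sign_off())"
```

```text
the job is handed in; nothing more can be done
None
```

The blue adapter is seated in the receiver, the clamp is locked over its flange, and the job was handed in just after 12.5 s on the robot's clock. The sign-off gave no verdict.

**Adapter:** I lowered it plug down while gripped and released it at contact. Before clamping, its flange top read about 76 mm above the bench, as expected for fully home. After clamping, its drive top read about 126 mm and within about 2 mm of the receiver's axis, which is the calibration limit.

**Clamp:** I turned the knob about 1.235 rad clockwise and let go. In the last images the arm points at about 70.3°, against 70.4° for the receiver, which I read as locked. I had no direct reading of the clamp joint.

**Robot:** The gripper was raised clear to about 0.25 m, with near-zero force on the tool.

**Left alone:**
- **Red adapter:** the top camera put it within about 2–3 mm of its starting place.
- **Yellow adapter:** this check was inconclusive. The top camera caught only 1–2 pixels of it, and the readings differed by about 7 mm. The arm hid both adapters from the side camera at the end.
- **Screwdriver:** I compared it only by eye, and it looks unmoved.

The robot never came near any of the three after the lift from the rack.

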